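# Start the lapping machine and set its speed

### The job

Start the bench lapping machine from its sloping panel: press the round button, then the square one, then the oblong one, each fully down on its own and let up again before the next. Then move the speed slider from the left to the right until it is in line with the steel pointer under its slot, and let go. Do not shift the rubbing stone, screwdriver or cup.

Things in the scene. Friction and masses are not known exactly. Their poses are not given: they have to be found in the camera images.
- machine: grey bench lapping machine, 240 deep x 250 wide x 116 mm high (160 with guard), fixed on the bench. Origin on the bench under it: x points to its back, y to its left as seen from the front, z up. Its front (x -0.150 to -0.027) is a control panel rising at 35 degrees to the horizontal and facing the robot; behind a steel guard lies a round lapping platter
- panel (a point): point on the panel's face at the middle of the row of three buttons, which lie at y +0.065, 0 and -0.065; which button is in which place varies. Axes as the machine's, not tilted: in them the panel's outward normal is (-0.574, 0, 0.819), up-slope is (0.819, 0, 0.574). The slider's slot runs along y 63 mm down-slope, the panel's lower edge is 108 mm down-slope
- guard_edge (a point): middle of the outer edge of the steel splash guard: a 3 mm sheet, 250 mm wide, standing square to the panel 40 mm up-slope of the button centres, 58 mm out. It leans over the buttons, so they cannot be reached from straight above, but along the panel's normal (tool tilted about 35 degrees towards the robot, hand on the robot's side)
- round_button (a joint): press travel of the round button: 0 up, 0.006 m fully down, along the inward panel normal; spring, about 1.5 N to start and 5 N fully down, springs back when let go. It counts as pressed from 0.0045 m.
- round_top (a point): centre of the top face of the round button, a plain grey disc 28 mm in diameter; the face lies parallel to the panel, 14 mm out from it when up. The point's axes are those of the machine (not tilted)
- square_button (a joint): press travel of the square button: 0 up, 0.006 m fully down, along the inward panel normal; spring, about 1.5 N to start and 5 N fully down, springs back when let go. It counts as pressed from 0.0045 m.
- square_top (a point): centre of the top face of the square button, a plain grey square 26 x 26 mm; the face lies parallel to the panel, 14 mm out from it when up. The point's axes are those of the machine (not tilted)
- oblong_button (a joint): press travel of the oblong button: 0 up, 0.006 m fully down, along the inward panel normal; spring, about 1.5 N to start and 5 N fully down, springs back when let go. It counts as pressed from 0.0045 m.
- oblong_top (a point): centre of the top face of the oblong button, a plain grey bar 14 mm (up-slope) x 40 mm (along y); the face lies parallel to the panel, 14 mm out from it when up. The point's axes are those of the machine (not tilted)
- speed_grip (a joint): position of the speed slider: 0 at the left end of its slot (machine y +0.060), growing to the right (towards machine -y) to 0.12 m at y -0.060; friction 1.5 N, stays where it is left. It starts in the first 25 mm
- speed_grip_top (a point): centre of the top of the slider's black block grip, which is 24 mm (up-slope) x 14 mm (along y) x 24 mm and stands 26 mm out from the panel along its normal, with a thin line across its top. Axes as the machine's
- marker: small dark steel pointer fixed on the panel below the slot, 18 mm long, 11 mm wide, 4 mm thick; its tip points up-slope to the setting wanted. Origin on the panel in the tip's middle, 25 mm down-slope of the slot; axes as the machine's. The slider is right when its y in this frame is 0; the pointer stands 60 to 110 mm along the slider's travel
- nagura_b: loose grey rubbing stone 24 x 46 x 20 mm lying on the platter; leave alone
- screwdriver: loose screwdriver 202 mm long lying on the bench right of the machine; leave alone
- enamel_cup: loose white cup 76 mm high, right of the machine; leave alone

How it is judged (in metres and radians):
On the way, in this order (a step that is already met when the one before it is completed fails the run):
1. the round button is pressed down, the other two up and the slider still at the left (value of joint round_button above 0.0045 m and value of joint speed_grip below 0.04 m and value of joint each of square_button, oblong_button below 0.0015 m), for 0.05 s.
2. the square button is pressed down, the other two up and the slider still at the left (value of joint square_button above 0.0045 m and value of joint speed_grip below 0.04 m and value of joint each of round_button, oblong_button below 0.0015 m), for 0.05 s.
3. the oblong button is pressed down, the other two up and the slider still at the left (value of joint oblong_button above 0.0045 m and value of joint speed_grip below 0.04 m and value of joint each of round_button, square_button below 0.0015 m), for 0.05 s.
4. the slider stands in line with the pointer, all buttons up (y of speed_grip_top in the frame of marker between -0.005 and 0.005 m and velocity of joint speed_grip between -0.005 and 0.005 m/s and value of joint each of round_button, square_button, oblong_button below 0.0015 m), for 0.2 s.
At the end, for the whole second after the job is handed in: the slider's middle is within 5 mm of the pointer's middle along the slot and at rest, and all three buttons are up (within 1.5 mm) (all of step 4); the robot touches nothing.
It fails at once if two buttons are pressed at once (value of joint each of round_button, square_button above 0.003 m or value of joint each of round_button, oblong_button above 0.003 m or value of joint each of square_button, oblong_button above 0.003 m).
It fails at once if the rubbing stone, screwdriver or cup is shifted by more than 30 mm (distance of any of nagura_b, screwdriver, enamel_cup from where it was at the start of the episode above 0.03 m).
It also fails if it takes over 45 s, if anything falls off the work surface, if the arm or the gripper's body presses on something with over 40 N, if the wrist force passes 120 N, or if a joint passes its speed limit or range.

### The arm

A 6-joint arm with a two-finger parallel gripper is mounted at the origin on a cart in front of the work surface, level with it; the furniture and walls round the work are solid. World frame = base frame: x ahead of the robot, y to its left, z up, the work surface at z = 0. Lengths are in mm, angles in rad, forces in N, time in s.
With the tool pointing down it reaches from about 275 to 825 mm from the base axis. Payload 4.9 kg.
Tool frame: the origin (TCP) lies at the very end of the fingers, on their centre line; the grasp point (between the pads) lies 19 mm behind it; z points along the fingers, y is the direction in which the jaws open and shut (so a half turn about z gives the same grasp; the last joint's range is limited). The gripper opens to 85 mm and grips with 20 to 120 N. Pads are 22 mm wide; open, the fingers measure 114 mm over their backs; the gripper's body (76 mm by 85 mm) begins 54 mm behind the grasp point. The pads swing forward as they close: fully open they stand 13 mm farther back than shut.
Start: joints at [1.125, 0.326, -0.193, 1.052, 0, 1.437], TCP at [168.719, 523.5, 231.281] pointing down, gripper open.
Joint ranges: [-2.65, 2.65], [-0.97, 1.79], [-1.3, 1.35], [-1.93, 2.1], [-1.47, 1.37], [-3.14, 3.14]. Speed limits (rad/s): [2.57, 2.57, 3.14, 3.14, 3.14, 3.14].

### API

Orientations are given as a unit quaternion [w, x, y, z].
In Python, from bench import manip, viewer gives the robot as it stands. Calls block until the motion is done:
- manip.goto(position, orientation): joint-space move of the TCP to a pose.
- manip.move_straight(position, orientation=None, v=150): straight line of the TCP; orientation=None keeps the orientation; v is the mean speed in mm/s.
- manip.goto_joints(angles): joint-space move.
- manip.move_gripper(opening, newtons=None): opening from 0.0 (shut) to 1.0 (fully open); newtons is the grip in N (None keeps the last); returns when the fingers have stopped.
- manip.hold(seconds).
- manip.ik(position, orientation): joint angles nearest the present ones, or None.
- manip.state(): the state.
- viewer.get_image(name): name is "side" or "top" or "wrist"; returns a dict with "pixels" (384x512x3 uint8, red, green, blue), "z_map" (384x512 float32, mm along the optical axis (not along the pixel's ray), 0 where there is no reading), "fx", "fy", "cx", "cy" (pixels), "cam_to_world" (4x4, takes a point from camera to world coordinates); the wrist camera has in their place "tool_from_camera" (4x4, takes a point from camera to tool coordinates, whose origin is the TCP and whose axes are the flange's). Camera axes: x right, y up, looking along -z (the intrinsics and any distortion apply to the point x, -y, -z); pixel columns grow to the right and rows downward; lengths in mm; the calibration is good to about 2 mm. A picture is of the moment at which its call begins: read the wrist's pose just before it.
A pose or a line that the arm cannot do raises manip.IKError and nothing moves.
- manip.sign_off(): hands the job in, once; it reports no verdict.
The state is a dict: "t": time; "joints": joint angles; "joint_velocities": joint speeds; "tau": joint torques, N m; "tool_pos": TCP position; "orientation": TCP orientation; "force": force on the tool from outside, world axes, zero at the start; "torque": the same for the moment, N m; "width": opening from 0.0 (shut) to 1.0 (fully open).
Only numpy, scipy, OpenCV 4.12 (cv2) and the standard library are available. Lean on these libraries where they do the work, as an engineer would, in place of code of your own. Each camera call takes 0.05 s, during which the arm holds its last target. There are 200 camera calls.

## Working session

There is one attempt and no reset: what is moved stays moved. The work goes in short steps, each a Python script; the robot and the scene stay as the last script left them, time stands still between calls to the robot, and variables do not carry over. Pictures are saved under pics/ and viewed, about 8 in all and at most 12, crops included, and the job is handed in when it is done.

```bash
mkdir -p pics; ls
python3 - <<'E'
from bench import manip, viewer
import cv2,numpy as np,pickle
s=manip.state();print(s)
d={}
for n in("side","top"):
    im=viewer.get_image(n);d[n]=im
    cv2.imwrite(f"pics/{n}0.png",im["pixels"][:,:,::-1])
    print(n,{k:im[k] for k in im if k not in("pixels","z_map")},(im["z_map"]>0).mean())
pickle.dump(d,open("d.pkl","wb"))
E
```

```text
pics
{'t': 0.0, 'joints': array([ 1.12480147e+00,  3.26971249e-01, -1.93616590e-01,  1.05200484e+00,
       -3.06218234e-05,  1.43663514e+00]), 'joint_velocities': array([-0.00122361, -0.00011908, -0.0003024 ,  0.00036225, -0.00186533,
        0.00076279]), 'tau': array([-1.30585620e-03, -4.43402445e+01,  2.62441313e+01,  1.55927410e-02,
       -6.55600093e-05,  1.47965198e-05]), 'tool_pos': array([168.45679334, 522.93134828, 230.47453153]), 'orientation': array([-2.42230855e-04,  1.55285804e-01,  9.87869178e-01, -8.65029329e-04]), 'force': array([-0.09977794,  0.31889279,  0.87539594]), 'torque': array([ 0.03689128,  0.0219678 , -0.02247073]), 'width': 1.0005922022357618}
side {'fx': 368.55104768962974, 'fy': 368.55104768962974, 'cx': 258.63278466216735, 'cy': 188.35642655885644, 'cam_to_world': array([[-9.40198293e-01,  2.81848215e-01, -1.91281870e-01,
         3.29649918e+02],
       [-3.40598397e-01, -7.85243650e-01,  5.17092972e-01,
         3.00210287e+02],
       [-4.46114249e-03,  5.51320228e-01,  8.34281790e-01,
         8.24356062e+02],
       [ 0.00000000e+00,  0.00000000e+00,  0.00000000e+00,
         1.00000000e+00]])} 0.9961039225260416
top {'fx': 361.68012216585987, 'fy': 361.68012216585987, 'cx': 261.4737331209602, 'cy': 188.63425725503018, 'cam_to_world': array([[-4.56234069e-03,  9.88342543e-01, -1.52178193e-01,
         3.58751516e+02],
       [-9.99809012e-01, -1.61644649e-03,  1.94762893e-02,
        -1.11837796e+02],
       [ 1.90032574e-02,  1.52237986e-01,  9.88161157e-01,
         9.65189177e+02],
       [ 0.00000000e+00,  0.00000000e+00,  0.00000000e+00,
         1.00000000e+00]])} 0.9958953857421875
```

View pics/side0.png

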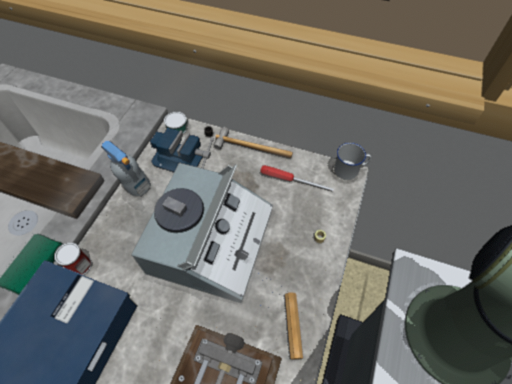

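View pics/top0.png

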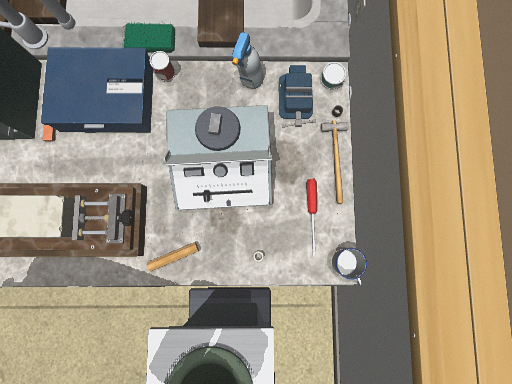

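Side view shows the panel at about (235,235), with the guard on its platter side. The top view shows the oblong button at (194,172), round at (222,170), square at (246,169), slider grip near (207,195) and pointer near (229,203). Next I fit the panel plane and look closer.

```bash
cat > h.py <<'E'
import numpy as np,cv2,pickle
def world(im,T=None):
    T=im["cam_to_world"] if T is None else T
    h,w=im["z_map"].shape;u,v=np.meshgrid(np.arange(w),np.arange(h));z=im["z_map"]
    p=np.stack([(u-im["cx"])/im["fx"]*z,-(v-im["cy"])/im["fy"]*z,-z],-1)
    return p@T[:3,:3].T+T[:3,3]
def ray_plane(im,uv,n,d,T=None):  # n.p=d
    T=im["cam_to_world"] if T is None else T
    uv=np.atleast_2d(uv).astype(float)
    r=np.c_[(uv[:,0]-im["cx"])/im["fx"],-(uv[:,1]-im["cy"])/im["fy"],-np.ones(len(uv))]@T[:3,:3].T
    o=T[:3,3];return o+r*((d-o@n)/(r@n))[:,None]
def fitplane(P,tol=2.5):
    m=np.ones(len(P),bool)
    for _ in range(15):
        c=P[m].mean(0);n=np.linalg.svd(P[m]-c,full_matrices=False)[2][2];n*=np.sign(n[2]);m=abs((P-c)@n)<tol
    return n,c@n,m
E
python3 - <<'E'
from h import *
d=pickle.load(open("d.pkl","rb"))
for n,box in(("top",(160,100,120,115)),("side",(130,150,150,155))):
    im=d[n];x,y,w,h=box
    g=im["pixels"][y:y+h,x:x+w,::-1]
    cv2.imwrite(f"pics/{n}_crop.png",cv2.resize(g,None,fx=5,fy=5 if n=="top" else 3.8,interpolation=cv2.INTER_CUBIC) if n=="top" else cv2.resize(g,None,fx=3.8,fy=3.8,interpolation=cv2.INTER_CUBIC))
    hsv=cv2.cvtColor(im["pixels"],cv2.COLOR_RGB2HSV);W=world(im)
    m=np.zeros(hsv.shape[:2],np.uint8);m[y:y+h,x:x+w]=1
    m&=((hsv[...,2]>185)&(hsv[...,1]<25)).astype(np.uint8)
    P=W[(m>0)&(W[...,2]>15)&(W[...,2]<125)]
    nn,dd,k=fitplane(P);print(n,len(P),k.sum(),nn,dd,np.degrees(np.arccos(nn[2])),"yaw",np.degrees(np.arctan2(-nn[1],-nn[0])))
    Q=P[k];print(Q.min(0),Q.max(0))
E
```

```text
top 5863 961 [-0.35607373 -0.01922183  0.93426015] -115.34598518754835 20.891056838510508 yaw 3.0899832745499496
[ 479.8824502  -146.13894398   57.84984707] [652.63443267  97.42104052 120.91751741]
side 3190 3049 [-0.57199883 -0.03158616  0.81964605] -230.93134023124986 34.95062214473446 yaw 3.160701270971982
[ 449.96020675 -148.32812771   33.22834413] [549.95965696  87.15231287  98.46929938]
```

View pics/top_crop.png

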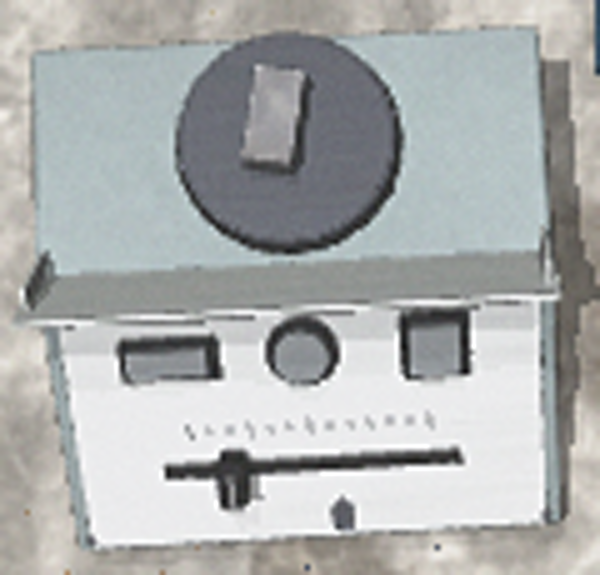

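The crop shows oblong, round and square buttons left to right, with face centres at crop (170,360), (303,352) and (437,347). The grip is at (235,480), the slot ends at about (165,470) and (462,457), and the pointer at (343,512) with its tip at 496. The side plane fit gives 34.95° tilt, matching the 35° given.

Run:
```python
from h import *
d=pickle.load(open("d.pkl","rb"))
n0=np.array([-.57200,-.03159,.81965]);d0=-230.93
yaw=np.arctan2(-n0[1],-n0[0]); 
mx=np.array([np.cos(yaw),np.sin(yaw),0]);my=np.array([-mx[1],mx[0],0]);n=-.5736*mx+np.array([0,0,.8192]);up=.8192*mx+np.array([0,0,.5736])
for nm,lo in(("top",None),("side",None)):
    im=d[nm];W=world(im);s=W@n-d0;hsv=cv2.cvtColor(im["pixels"],cv2.COLOR_RGB2HSV);V=hsv[...,2]
    # panel coords (y,up) per pixel on panel
    a=W@my;b=W@up
    box=np.zeros(V.shape,bool)
    if nm=="top": box[158:212,165:275]=1
    else: box[175:300,195:275]=1
    R=box&(V>185)&(abs(s)<6)
    print(nm,"panel resid",np.median(s[R]),s[R].std(),"y-range",np.percentile(a[R],[.5,99.5]),"up",np.percentile(b[R],[.5,99.5]))
    m=(box&(V<185)).astype(np.uint8)
    for lab,lo,hi,off in(("face",100,185,14),("dark",0,100,0)):
        mm=(box&(V>=lo)&(V<hi)).astype(np.uint8)
        k,L,st,c=cv2.connectedComponentsWithStats(mm,connectivity=4)
        for i in range(1,k):
            if st[i,4]<14: continue
            vs,us=np.nonzero(L==i);ds=np.median(s[L==i])
            P=ray_plane(im,np.c_[us,vs],n,d0+(14 if lab=="face" else 0))
            A=P@my;B=P@up
            print(lab,st[i],c[i].round(1),"offs %.1f"%ds,"V%d"%np.median(V[L==i]),"y [%.1f %.1f] mean %.1f up[%.1f %.1f] mean %.1f"%(A.min(),A.max(),A.mean(),B.min(),B.max(),B.mean()))
```

```text
top panel resid -1.2876021783112037 1.4159732679612897 y-range [-173.01795538   58.53838141] up [391.10217839 512.26666946]
face [165 158 110  54 823] [234.9 174. ] offs -0.2 V149 y [-189.5 69.3] mean -95.3 up[378.3 537.6] mean 485.7
face [165 165  81  47 521] [192.7 199.2] offs -27.0 V164 y [-112.8 89.5] mean 15.3 up[383.6 520.2] mean 424.1
face [242 165  10  11 104] [246.5 169.8] offs 12.4 V149 y [-133.7 -110.7] mean -122.3 up[482.6 509.5] mean 496.5
face [215 166  11  11  93] [219.7 171.3] offs 12.0 V150 y [-70.5 -45.3] mean -57.4 up[483.8 510.3] mean 496.5
face [184 169  18   8  93] [192.3 172.8] offs 12.0 V150 y [-12.0 29.3] mean 8.5 up[488.4 505.2] mean 496.4
face [232 190  14   1  14] [238.5 190. ] offs -1.0 V129 y [-115.4 -83.3] mean -99.3 up[442.3 444.3] mean 443.3
face [226 199   5   7  20] [228.2 202.2] offs 1.6 V113 y [-76.0 -65.5] mean -71.4 up[402.4 419.8] mean 410.8
dark [271 161   2  19  23] [271.2 170.4] offs -80.5 V85 y [-185.2 -181.7] mean -182.8 up[461.9 510.3] mean 485.1
dark [240 162  14  14  82] [246.6 166.4] offs 4.6 V57 y [-139.0 -105.7] mean -122.8 up[477.1 
[... 1070 characters left out ...]
[-142.3 -108.3] mean -120.8 up[477.5 516.0] mean 502.7
dark [195 193   9  33 214] [198.3 208.9] offs -2.7 V87 y [-96.4 -30.4] mean -67.1 up[545.6 581.2] mean 559.7
dark [233 213  22  57 158] [242.3 245.9] offs 2.2 V79 y [-131.8 14.6] mean -43.4 up[413.9 441.3] mean 430.9
dark [214 219  15  15  80] [219.3 227. ] offs 5.9 V63 y [-75.0 -43.0] mean -54.6 up[477.2 514.9] mean 499.0
dark [206 231   5  12  16] [208.  236.5] offs -0.9 V96 y [-35.4 -8.8] mean -22.0 up[513.6 516.2] mean 514.9
dark [204 241  11  23  92] [208.8 253.2] offs 5.9 V58 y [-18.5 29.2] mean 10.1 up[484.1 505.1] mean 499.0
dark [195 277  43  23 329] [210.9 289.1] offs -31.7 V71 y [67.6 89.3] mean 76.1 up[401.2 507.4] mean 465.1
```

View pics/side_crop.png

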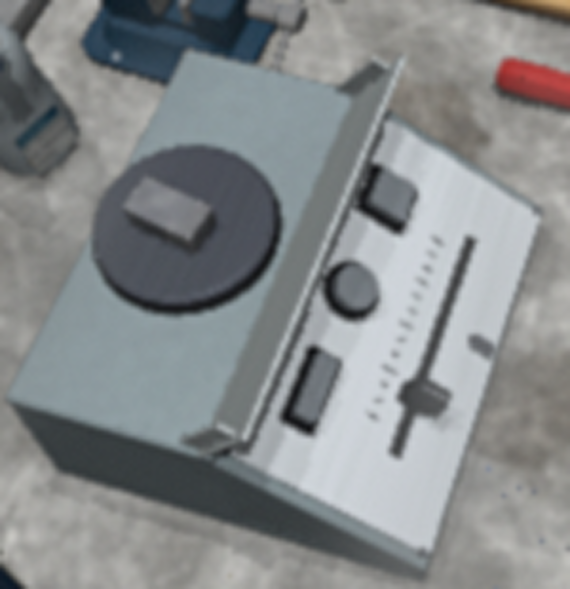

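Both views agree: button row spacing is 65 mm, row centre at y' ≈ -57, up' ≈ 496.5, and the pointer about 14 mm right of centre (slider ≈ 74 mm). Now IK checks, then the move to a hover for a wrist look.

```bash
cat >> h.py <<'E'
yaw=np.radians(3.15)
mx=np.array([np.cos(yaw),np.sin(yaw),0]);my=np.array([-mx[1],mx[0],0]);n=-.5736*mx+np.array([0,0,.8192]);up=.8192*mx+np.array([0,0,.5736])
D0=-231.5; Y0=-57.2; U0=496.5
def pt(y,u,o): # panel coords rel. to the button row -> world
    return (Y0+y)*my+(U0+u)*up+(D0+o)*n
from scipy.spatial.transform import Rotation as Ro
def quat(s=1): # tool z=-n, tool y = s*my
    return Ro.from_matrix(np.c_[np.cross(s*my,-n),s*my,-n]).as_quat(scalar_first=True)
def toolT(st):
    T=np.eye(4);T[:3,:3]=Ro.from_quat(st["orientation"],scalar_first=True).as_matrix();T[:3,3]=st["tool_pos"];return T
E
python3 - <<'E'
from h import *
from bench import manip,viewer
im=viewer.get_image("wrist");print(im["tool_from_camera"].round(3),im["fx"])
print(pt(0,0,0))
for s in(1,-1):
    for a in((0,0,100),(0,0,8),(65,0,8),(-65,0,8),(50,-63,7),(-20,-63,7)):
        q=manip.ik(pt(*a),quat(s));print(s,a,None if q is None else q.round(2))
E
```

```text
[[ 0.00000e+00  9.49000e-01  3.16000e-01  8.18980e+01]
 [ 1.00000e+00 -0.00000e+00 -0.00000e+00 -1.29000e-01]
 [-0.00000e+00  3.16000e-01 -9.49000e-01 -1.43033e+02]
 [ 0.00000e+00  0.00000e+00  0.00000e+00  1.00000e+00]] 264.6398530748303
[541.84918633 -27.46678937  95.1476    ]
1 (0, 0, 100) [-0.37 -0.08 -1.05  0.03  0.24 -0.35]
1 (0, 0, 8) [-0.31  0.2  -1.05 -0.27  0.2  -0.3 ]
1 (65, 0, 8) [-0.13  0.2  -1.07 -0.3   0.11 -0.15]
1 (-65, 0, 8) [-0.47  0.23 -1.01 -0.21  0.29 -0.44]
1 (50, -63, 7) [-0.21  0.25 -1.22 -0.5   0.15 -0.22]
1 (-20, -63, 7) [-0.42  0.26 -1.19 -0.43  0.27 -0.4 ]
-1 (0, 0, 100) [-0.37 -0.08 -1.05  0.03  0.24  2.79]
-1 (0, 0, 8) [-0.31  0.2  -1.05 -0.27  0.2   2.84]
-1 (65, 0, 8) [-0.13  0.2  -1.07 -0.3   0.11  2.99]
-1 (-65, 0, 8) [-0.47  0.23 -1.01 -0.21  0.29  2.7 ]
-1 (50, -63, 7) [-0.21  0.25 -1.22 -0.5   0.15  2.92]
-1 (-20, -63, 7) [-0.42  0.26 -1.19 -0.43  0.27  2.74]
```

Run:
```python
from h import *
from bench import manip,viewer
manip.move_gripper(0.0)
manip.goto(pt(0,0,100),quat(1)); manip.hold(0.2)
st=manip.state();im=viewer.get_image("wrist")
T=toolT(st)@im["tool_from_camera"];print(st["t"],st["tool_pos"]-pt(0,0,100),st["force"])
im["T"]=T;pickle.dump(im,open("w1.pkl","wb"))
cv2.imwrite("pics/w1.png",im["pixels"][:,:,::-1])
W=world(im,T);V=cv2.cvtColor(im["pixels"],cv2.COLOR_RGB2HSV)[...,2]
A=W@my-Y0;B=W@up-U0;S=W@n-D0
R=(abs(S)<8)&(abs(A)<110)&(B>-100)&(B<30)&(V>185)
nn,dd,k=fitplane(W[R],2);print("plane",nn,dd,"tilt",np.degrees(np.arccos(nn[2])),"yaw",np.degrees(np.arctan2(nn[1],nn[0]))%180-0,k.sum(),"resid",np.median(S[R]))
for lab,lo,hi in(("face",100,190),("dark",0,100)):
    mm=((V>=lo)&(V<hi)&(abs(A)<125)&(B>-120)&(B<30)&(S>-10)&(S<40)).astype(np.uint8)
    kk,L,stt,c=cv2.connectedComponentsWithStats(mm,connectivity=4)
    for i in range(1,kk):
        if stt[i,4]<60: continue
        vs,us=np.nonzero(L==i);o=np.median(S[L==i])
        P=ray_plane(im,np.c_[us,vs],n,D0+o,T);a=P@my-Y0;b=P@up-U0
        print(lab,stt[i],"offs %.1f"%o,"y[%.1f %.1f] %.1f up[%.1f %.1f] %.1f"%(a.min(),a.max(),a.mean(),b.min(),b.max(),b.mean()))
```

```text
3.3833 [0.17949561 0.4155035  0.04164484] [-0.01321418 -0.77253602  0.66481324]
plane [-0.57234831 -0.03301906  0.81934556] -231.75009974649623 tilt 34.98066432110394 yaw 3.3017627809796863 17397 resid -0.4792528900991897
face [ 108   74  187  137 8210] offs -0.7 y[-121.8 37.1] -49.8 up[-107.5 15.6] -75.6
face [ 237   74  161  149 1080] offs -2.4 y[-12.6 124.6] 109.7 up[-107.9 29.2] -55.5
face [239 185  29  28 612] offs 13.5 y[-11.8 14.0] 1.0 up[-14.4 11.9] -1.6
face [168 187  29  25 650] offs 13.4 y[-76.1 -51.4] -63.7 up[-12.4 10.9] -1.3
face [296 193  49  14 583] offs 13.5 y[40.9 85.5] 65.4 up[-6.8 5.9] -0.5
face [281 210  69   1  69] offs -0.5 y[28.8 96.1] 62.5 up[15.4 15.4] 15.4
dark [111  73 280  31 906] offs -2.8 y[-119.7 117.6] -1.9 up[-108.8 -84.6] -103.4
dark [ 169  104  169   40 1965] offs 0.8 y[-74.0 75.6] 9.8 up[-83.7 -50.3] -64.7
dark [235 175  37  34 445] offs 5.2 y[-16.0 18.2] 0.5 up[-21.6 11.1] -10.2
dark [ 130  176  243   49 3609] offs -0.4 y[-121.2 120.9] -11.8 up[-19.2 30.6] 18.0
dark [295 182  52  24 664] offs 5.3 y[41.1 89.2] 62.5 up[-15.0 8.0] -7.9
```

View pics/w1.png

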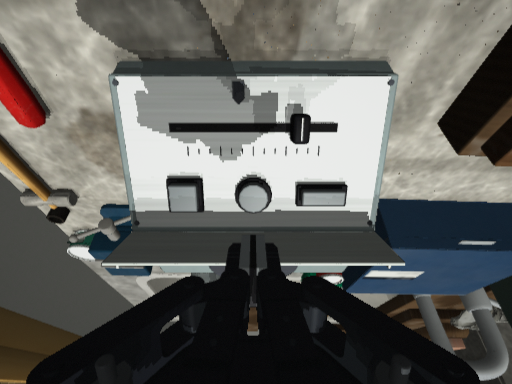

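The wrist view (upside down) agrees to about 1 mm: round face at (253,195), square (185,195), oblong (321,195), grip top near (300,128), pointer near (238,92). I press round now and measure grip and pointer in the saved image.

```bash
sed -i 's/Y0=-57.2; U0=496.5/Y0=-56.4; U0=495.4/' h.py
cat >> h.py <<'E'
def press(manip,y):
    q=quat(1)
    manip.goto(pt(y,0,45),q)
    manip.move_straight(pt(y,0,18),q,v=120); manip.hold(.1); f0=manip.state()["force"]@n
    o=8.5
    while True:
        manip.move_straight(pt(y,0,o),q,v=30); manip.hold(.1)
        st=manip.state();f=st["force"]@n-f0;act=st["tool_pos"]@n-D0
        print("o %.1f act %.1f f %.2f t %.2f"%(o,act,f,st["t"]))
        if f>8 or o<3: break
        o-=1
    manip.hold(.1); manip.move_straight(pt(y,0,45),q,v=120)
E
python3 - <<'E'
from h import *
from bench import manip
im=pickle.load(open("w1.pkl","rb"));T=im["T"]
V=cv2.cvtColor(im["pixels"],cv2.COLOR_RGB2HSV)[...,2]
for nm,(x0,x1,y0,y1),o,hi in(("marker",(225,252,80,108),2,110),("grip",(285,316,108,150),13,100)):
    m=np.zeros(V.shape,np.uint8);m[y0:y1,x0:x1]=V[y0:y1,x0:x1]<hi
    k,L,s,c=cv2.connectedComponentsWithStats(m);i=1+s[1:,4].argmax();print(nm,s[i],c[i])
    vs,us=np.nonzero(L==i)
    for oo in (o,26):
        P=ray_plane(im,np.c_[us,vs],n,D0+oo,T);a=P@my-Y0;b=P@up-U0
        print(oo,a.min(),a.max(),a.mean(),b.min(),b.max())
press(manip,0)
E
cd pics && python3 -c "
import cv2;i=cv2.imread('w1.png')[65:165,200:345];cv2.imwrite('w1c.png',cv2.resize(i,None,fx=5,fy=5,interpolation=cv2.INTER_CUBIC))"
```

```text
marker [225  80  27  25 388] [238.44845361  90.42783505]
2 -23.46159788642509 -1.5355842099897856 -12.171598223506736 -101.63200476934458 -82.5825466407108
26 -21.172249733266817 -1.4279595601710824 -11.005648877846125 -99.50096527728198 -82.34700220481471
grip [285 108  31  36 676] [299.49408284 126.64349112]
13 27.074923521229977 52.7975453190905 39.43739250988922 -79.39316521222412 -50.77366291798154
26 25.520271494240973 49.79024777658343 37.184589055015806 -79.43959730051978 -52.43633739365106
o 8.5 act 8.5 f 4.35 t 4.81
o 7.5 act 7.5 f 4.32 t 5.16
o 6.5 act 6.7 f 8.32 t 5.51
```

View pics/w1c.png

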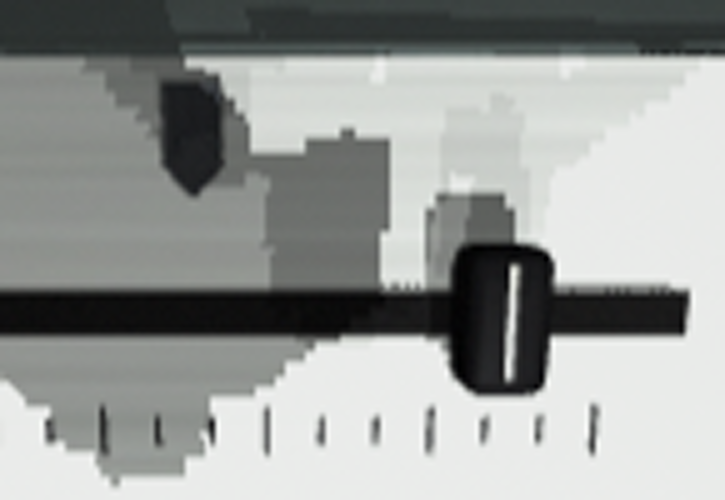

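The crop shows the pointer axis at crop x 192 (pixel 238) and the grip's line at x 512 (pixel 302, row 129). Round reached its stop (8.3 N, 7 mm out). Now square, then oblong.

Run:
```python
from h import *
from bench import manip
im=pickle.load(open("w1.pkl","rb"));T=im["T"]
for uv,o in(((238.1,85),3),((238.1,103.5),3),((302.1,128.7),26)):
    P=ray_plane(im,[uv],n,D0+o,T)[0];print(P@my-Y0,P@up-U0)
press(manip,-65); press(manip,65)
```

```text
-12.360607090917192 -97.67092812225803
-12.602523749762447 -82.97841632806478
39.35117379141866 -63.73666594914681
o 8.5 act 8.6 f 4.03 t 7.49
o 7.5 act 7.6 f 4.74 t 7.84
o 6.5 act 6.6 f 7.05 t 8.19
o 5.5 act 6.4 f 22.25 t 8.54
o 8.5 act 8.6 f 3.98 t 10.75
o 7.5 act 7.5 f 4.56 t 11.10
o 6.5 act 6.7 f 9.38 t 11.45
```

All three buttons reached their stops. Now I grip the slider and move it to y' = -13.3 (wrist says -12.5, top about -14.3).

Run:
```python
from h import *
from bench import manip,viewer
q=quat(1)
manip.goto(pt(39.3,-63,60),q); manip.move_gripper(0.5,20)
manip.move_straight(pt(39.3,-63,9),q,v=100); print(manip.state()["force"],manip.state()["tool_pos"]@n-D0)
manip.move_gripper(0.0,20); s=manip.state();print("w",s["width"]*85,s["force"],s["t"])
manip.move_straight(pt(-13.3,-63,9),q,v=50); manip.hold(.3)
s=manip.state();print("y",s["tool_pos"]@my-Y0,s["force"],s["width"]*85)
manip.move_gripper(0.5); manip.move_straight(pt(-13.3,-63,60),q,v=120)
manip.move_straight(pt(-13.3,0,100),q,v=150); manip.hold(.2)
st=manip.state();im=viewer.get_image("wrist");im["T"]=toolT(st)@im["tool_from_camera"];pickle.dump(im,open("w2.pkl","wb"));print(st["t"])
cv2.imwrite("pics/w2c.png",cv2.resize(im["pixels"][65:215,180:330,::-1],None,fx=4,fy=4,interpolation=cv2.INTER_CUBIC))
```

```text
[0.00157424 1.04409308 0.02907312] 9.054305091165077
w 13.190760105306955 [-4.36824384 -1.62431203  6.96536831] 13.9083
y -13.360230513832299 [-3.15139156  0.14754411  6.51723994] 13.473053783020418
17.225
```

View pics/w2c.png

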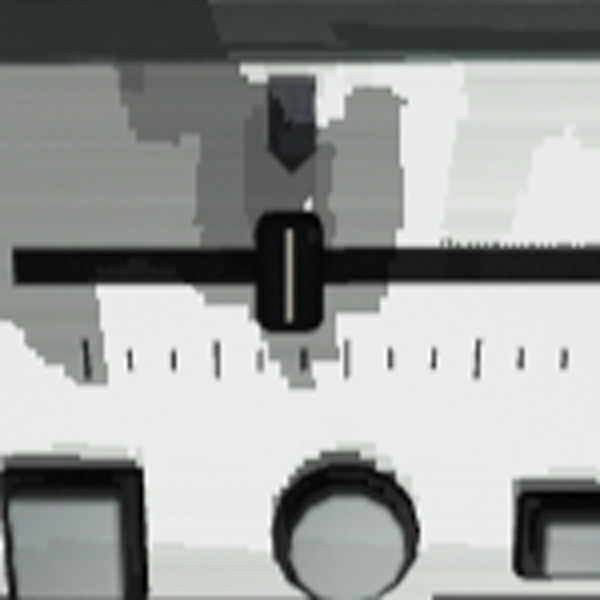

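Run:
```python
from h import *
from bench import manip
im=pickle.load(open("w2.pkl","rb"));T=im["T"]
for x,y,o in((291.5,85,3),(292,168,3),(290,275,26)):
    P=ray_plane(im,[(180+(x-1.5)/4,65+(y-1.5)/4)],n,D0+o,T)[0];print(P@my-Y0,P@up-U0)
W=world(im,T);S=W@n-D0;A=W@my-Y0;B=W@up-U0
for y in(-65,0,65):
    m=(abs(A-y)<5)&(abs(B)<4);print("button",y,np.median(S[m]))
print(manip.state()["force"])
```

```text
-12.588738429911352 -100.2886055344444
-12.497086227714497 -83.75452236386292
-12.950146547518806 -63.343282210241966
button -65 176.61833621974472
button 0 13.489152500412274
button 65 13.651289025696144
[-0.24890264  0.37806992  0.22102364]
```

Run:
```python
from h import *
from bench import manip
im=pickle.load(open("w2.pkl","rb"));W=world(im,im["T"]);S=W@n-D0;A=W@my-Y0;B=W@up-U0
m=(abs(A+65)<10)&(abs(B+6)<5)&(S<40);print("square",np.median(S[m]),m.sum())
manip.sign_off();print(manip.state()["t"])
```

```text
square 13.34048965777032 229
the job is handed in; nothing more can be done
the job is handed in; nothing more can be done
```

I pressed the round, square and oblong buttons in that order, each on its own. I then gripped the speed slider, moved it to the pointer, let go and handed the job in at about 17 s of the 45 s allowed. The sign-off gives no verdict, so everything below is from my own checks.

- **Presses:** each button went down to its stop. Contact forces at the end were 8.3 N for round, 22 N for square and 9.4 N for oblong; square took one extra step because the force had not yet passed my 8 N threshold.
- **Slider:** the last wrist picture put the grip's line at -12.95 mm and the pointer at about -12.5 mm along the slot, so they agree to about 0.4 mm against the 5 mm allowed. The first top view had put the pointer near -14.3 mm, a difference of about 1.8 mm that fits the stated 2 mm calibration.
- **Buttons at the end:** all three faces measured 13.3 to 13.7 mm out, so they are up. The first reading of the square button gave a wrong value, probably because a finger was in the way. Sampling the uncovered part gave 13.3 mm.
- **Robot:** it was about 100 mm out from the panel with tool forces near zero.
- **Loose items:** the arm was never sent near the rubbing stone, screwdriver or cup, but I did not measure them again at the end.

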